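# Lay out a service kit on the parts-shop counter

### The job

Lay out the service kit on the counter for the customer to check: set the large bearing flat and centred on top of the belt pulley, and the small bearing flat and centred on top of the large one. Stand the oil filter upright midway between the pulley and the carton, and stand the expansion valve upright directly in front of the filter, on the robot's side and square to the line from pulley to carton, with a gap of about 25 mm between them. Leave the pulley, the carton and the tea cup where they are.

Things in the scene. Friction and masses are not known exactly. Their poses are not given: they have to be found in the camera images.
- pulley: Belt pulley lying flat on the counter: dark steel disc, 110 mm diameter, grooved rim 28 mm high, with a bright flat round hub face 80 mm across whose top is 32 mm above the counter. Heavy, does not move. Origin: centre of its underside. z up; its y axis lies along the line to the carton (the carton is 240 mm away, centre to centre, towards its +y or its -y, differing from start to start); its x axis is square to that line and points away from the robot.
- carton: Closed brown cardboard carton with a pale tape strip over it, 70 x 70 mm and 60 mm high, full and heavy, does not move; sides about parallel to the line to the pulley. Origin: centre of its underside; z up.
- big_bearing_c (a point): Large ball bearing, a loose steel ring with a dark seal, lying flat on the counter: outer diameter 62 mm, bore 26 mm, 20 mm high, about 0.25 kg. Point: its centre, half-way up (10 mm above its underside). z is its own axis, up.
- small_bearing_c (a point): Small ball bearing, a loose steel ring with a dark seal, lying flat on the counter: outer diameter 40 mm, bore 16 mm, 14 mm high, 0.07 kg. Point: its centre, half-way up (7 mm above its underside). z is its own axis, up.
- filter_c (a point): Oil filter, a grey closed can standing on the counter: 62 mm diameter, 70 mm high, fluted round its upper part, shoulder above 62 mm, 0.2 to 0.4 kg, loose. Point: its centre, half-way up (35 mm). z is its own axis, up.
- valve_c (a point): Expansion valve, a bare aluminium block standing on end, 34 mm (its x) by 30 mm (its y) and 60 mm high, with two dark round ports on each of the two faces that look along its x and a small brass disc on top, 0.16 kg, loose. Point: its centre, half-way up (30 mm). z up.
- tea_cup: White ceramic tea cup without handle, empty and open, about 68 mm across the rim and 60 mm high, standing among the parts; to be left alone. Origin: centre of its underside. (A 52 mm wide, 45 mm high jar also stands among the parts and is of no concern.)
Things that resemble listed ones, but are neither listed nor needed, are in the scene too. What is shaped like the part that bears small_bearing_c but blue is not meant. There is more than one size of the part that bears valve_c; the job needs the smaller.

How it is judged:
By the outcome, as a careful person would: the job done as asked, in the order asked, and still so for the second after the job is handed in, with the robot touching nothing.
It also fails if it takes over 106 s, if anything falls off the work surface, if the arm or the gripper's body presses on something with over 40 N, if the wrist force passes 120 N, or if a joint passes its speed limit or range.

### The arm

A 7-joint arm with a two-finger parallel gripper is mounted at the origin on the work surface. World frame = base frame: x ahead of the robot, y to its left, z up, the work surface at z = 0. Lengths are in m, angles in rad, forces in N, time in s.
With the tool pointing down it reaches from about 0.35 to 0.9 m from the base axis. Payload 8.1 kg.
Tool frame: the origin (TCP) lies between the finger pads; the fingertips stand ahead of it and the grasp point (between the pads) is the TCP (arm.nose_length is the z of the fingertips in the tool frame, in m); z points along the fingers, y is the line along which they close (so a half turn about z gives the same grasp; the last joint's range is limited). The gripper opens to 92 mm and grips with 3 to 60 N. Pads are 19 mm wide; open, the fingers measure 130 mm over their backs; the gripper's body (75 mm by 190 mm) begins 47 mm behind the grasp point.
Start: joints at [1.199, 0.434, 0.025, 1.573, -0.012, 1.134, -0.075], TCP at [0.166, -0.603, 0.246] pointing down, gripper open.
Joint ranges: [-2.62, 2.62], [-0.44, 2.09], [-1.27, 1.32], [0.08, 2.57], [-1.32, 4.46], [0.12, 2], [-2.74, 2.74]. Speed limits (rad/s): [2.22, 2.22, 3.01, 3.01, 3.14, 3.14, 3.14].

### API

Orientations are given as a rotation vector (axis times angle).
In Python, from cell import sensors, optics, arm gives the robot as it stands.
- The arm moves only by the tool arm_command, never from a script. Its argument "deltas" is one flat list of numbers, 7 for each row, row after row: the turn, a rotation vector about the world's x, y, z as a fraction of full scale, then the shift along the world's x, y, z as a fraction of full scale, then the finger opening in mm, from 0 to 91.8. In form: [wx, wy, wz, dx, dy, dz, fingers, wx, wy, wz, dx, dy, dz, fingers, ...]. A call has 1 to 20 rows; each row is the pose to reach, as a shift and turn from the pose commanded when the call began; what a row does not reach only later rows make up. Full scale, the value 1, is 1 m for a shift and 90 degrees for a turn. A row lasts 1/10 s, in which the tool goes at most 50 mm and 8.59 degrees, less where a joint would pass 70% of its speed; a pose out of reach is approached as far as the arm can. A call with a number of a shift or a turn outside -1 to 1 is refused whole. A call with a gripper value outside its range is refused whole. The fingers move at their own pace and stop on an object; "force" is the grip in N (left out, the last holds). Time passes only in rows, so rows that repeat a pose let the fingers close. It gives the time, the measured TCP pose, the force, the opening and the grip force at its end, in the units of the state.
- sensors.observe(): the state, without advancing time (a new reading comes with each control period).
- optics.get_image(name): name is "side" or "top"; returns the picture (420x560x3 uint8, blue, green, red); there is no depth.
- optics.calibration(name): a dict with "camera_matrix" (3x3 intrinsics, pixels), "rvec" (rotation vector, rad) and "tvec" (3), from world to camera coordinates, as OpenCV has them. Camera axes: x right, y down, z forward; pixel columns grow to the right and rows downward; lengths in m; the calibration is good to about 2 mm. A picture is of the moment at which its call begins. calibration takes no time and is no camera call.
- arm.sign_off(): hands the job in; it is judged then, once.
The state is a dict: "clock": time; "joints": joint angles; "dq": joint speeds; "joint_efforts": joint torques, N m; "position": TCP position; "ee_rot": TCP orientation; "force": force on the tool from outside, world axes, zero at the start; "ft_torque": the same for the moment, N m; "width": opening from 0.0 (shut) to 1.0 (fully open); "gripper_force": force on a finger pad.
Only numpy, scipy, OpenCV 4.12 (cv2) and the standard library are available. Lean on these libraries where they do the work, as an engineer would, in place of code of your own. Each camera call takes 0.05 s, during which the arm holds its last target. There are 200 camera calls.

## Working session

There is one attempt and no reset: what is moved stays moved. The work goes in short steps, Python scripts to look and compute and a tool call to move; the robot and the scene stay as the last step left them, time stands still between calls to the robot, and variables do not carry over. Pictures are saved under pics/ and viewed, at most 14 in all, crops included, and the job is handed in when it is done.

Besides the shell and the picture viewer there is one more tool, called after ">>>" as name(argument=value, ...), one argument or row to a line, values as JSON. arm_command: Moves the arm, as the interface text tells. Its arguments: {"type":"object","properties":{"deltas":{"type":"array","items":{"type":"number"}},"force":{"type":"number"}},"required":["deltas"]}

```bash
mkdir -p pics; ls; cat > h.py <<'E'
import numpy as np, cv2
from cell import sensors, optics, arm
def cal(n):
    c=optics.calibration(n); return np.array(c["camera_matrix"],float),np.array(c["rvec"],float).reshape(3),np.array(c["tvec"],float).reshape(3)
def back(n,u,v,z):
    K,r,t=cal(n); R=cv2.Rodrigues(r)[0]; C=-R.T@t
    d=R.T@np.linalg.inv(K)@np.array([u,v,1.]); return C+d*(z-C[2])/d[2]
def proj(n,P):
    K,r,t=cal(n); return cv2.projectPoints(np.array(P,float).reshape(-1,1,3),r,t,K,None)[0].reshape(-1,2)
E
python3 - <<'E'
from h import *
for n in("top","side"):
    im=optics.get_image(n); cv2.imwrite(f"pics/{n}0.png",cv2.resize(im,(800,600),interpolation=cv2.INTER_CUBIC)); np.save(f"pics/{n}0.npy",im)
    K,r,t=cal(n);print(n,K[0,0],-cv2.Rodrigues(r)[0].T@t)
s=sensors.observe();print(s,arm.nose_length)
E
```

```text
pics
top 455.9538025507773 [0.44317267 0.01456638 1.02457886]
side 459.18197250361277 [0.1076255  0.57011861 0.76357683]
{'clock': 0.1, 'joints': array([ 1.19938078,  0.43515461,  0.02495917,  1.5739897 , -0.01158458,
        1.13399787, -0.07505028]), 'dq': array([ 9.63063921e-04, -2.15366276e-03,  1.44808500e-03, -3.55688018e-03,
        4.22183719e-04,  1.00826568e-03,  2.65317005e-05]), 'joint_efforts': array([ 3.55685013e-03, -6.69127464e+01,  9.88464430e-01, -3.15149403e+01,
       -6.04372378e-02,  3.74256622e-02,  1.54255480e-05]), 'position': array([ 0.16583603, -0.6021573 ,  0.24502881]), 'ee_rot': array([-3.11190304e+00, -4.20801153e-01,  5.05651838e-04]), 'force': array([ 0.70082279,  0.07949521, -0.42731572]), 'ft_torque': array([-0.01039956, -0.02937155,  0.00621432]), 'gripper_force': 0.0, 'width': 0.9973716494850245} 0.019
```

View pics/top0.png

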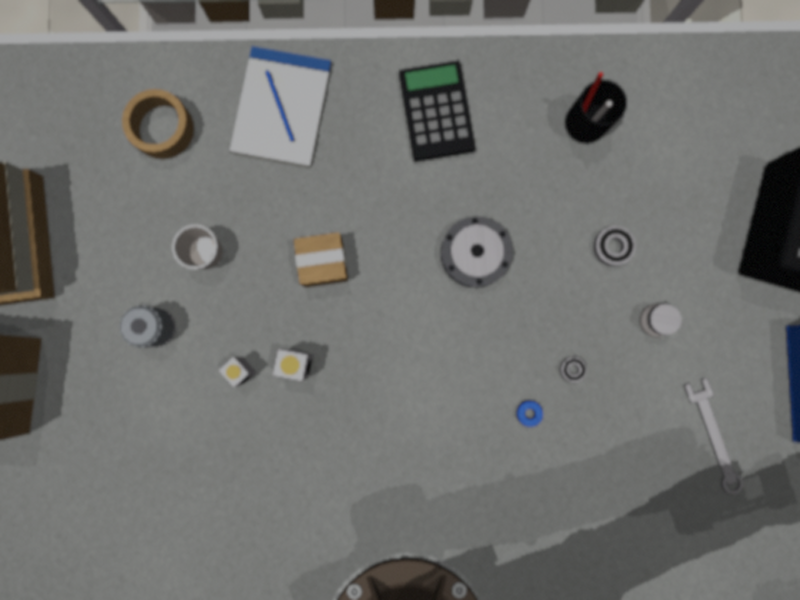

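View pics/side0.png

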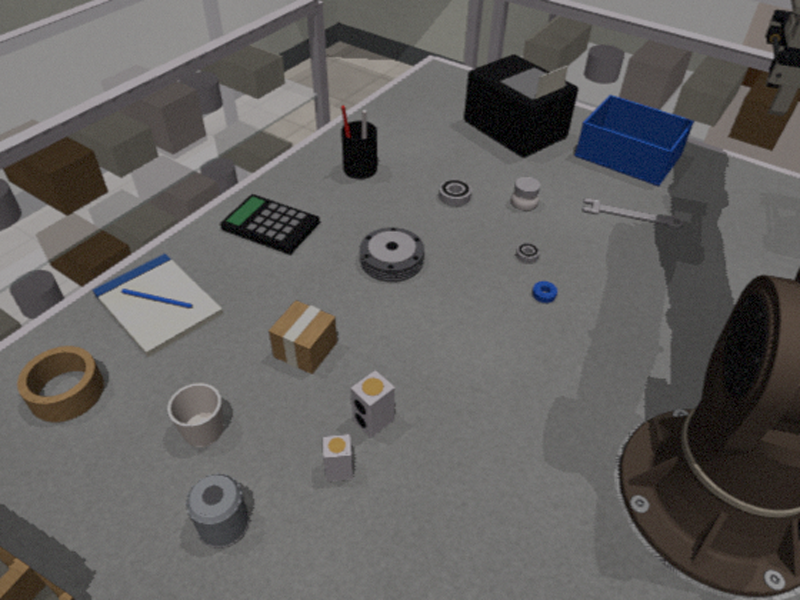

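The top view shows these, in 800x600 pixels: pulley (477,251), carton (321,259), big bearing (615,245), small bearing (573,369), filter (142,327), small valve (234,372), large valve (291,365), cup (196,247). Next, enlarged crops with a composite.

```bash
python3 - <<'E'
from h import *
im=np.load("pics/top0.npy")
T=[]
for (u,v,h) in [(477,251,32),(321,259,32),(615,245,22),(573,369,22),(142,327,22),(234,372,22)]:
    u,v=u*.7,v*.7; x0,y0=int(u-h),int(v-h); c=im[y0:y0+2*h,x0:x0+2*h]
    c=cv2.resize(c,(264,264),interpolation=cv2.INTER_CUBIC)
    print(x0,y0,264/(2*h)); 
    for k in range(0,264,44): cv2.line(c,(k,0),(k,5),(0,0,255),1);cv2.line(c,(0,k),(5,k),(0,0,255),1)
    T.append(c)
cv2.imwrite("pics/c1.png",np.vstack([np.hstack(T[:3]),np.hstack(T[3:])]))
E
```

```text
301 143 4.125
192 149 4.125
408 149 6.0
379 236 6.0
77 206 6.0
141 238 6.0
```

View pics/c1.png

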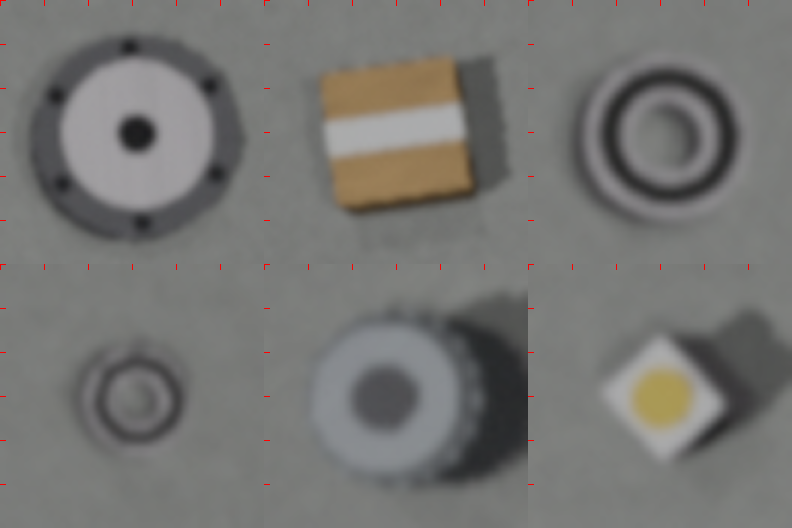

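```bash
python3 - <<'E'
from h import *
np.set_printoptions(precision=4,suppress=True)
def L(o,s,p,z): return back("top",o[0]+(p[0]+.5)/s-.5,o[1]+(p[1]+.5)/s-.5,z)
P=L((301,143),4.125,(137,133),.032)
cc=[L((192,149),4.125,p,.06) for p in[(57,76),(191,57),(209,190),(76,207)]]; C=np.mean(cc,0)
B=L((408,149),6,(142,135),.02);S=L((379,236),6,(138,136),.014);F=L((77,206),6,(121,134),.07)
vc=[L((141,238),6,p,.06) for p in[(132,69),(200,138),(136,198),(72,128)]];V=np.mean(vc,0)
cup=back("top",196*.7,247*.7,.06)
for n,x in zip("P C B S F V cup".split(),(P,C,B,S,F,V,cup)): print(n,x, proj("side",x)[0]/.7)
d=(C-P)[:2];print("dist",np.hypot(*d),"carton edges",[np.hypot(*(cc[i]-cc[i-1])[:2]) for i in range(4)])
y=d/np.hypot(*d); f=np.array([y[1],-y[0]]); f*=-np.sign(f[0]); M=(P+C)[:2]/2
print("line ang",np.degrees(np.arctan2(y[1],y[0])),"front",f,"M",M)
print("valve edge34",np.degrees(np.arctan2(*(vc[1]-vc[0])[1::-1])),"edge30",np.degrees(np.arctan2(*(vc[2]-vc[1])[1::-1])),[np.hypot(*(vc[i]-vc[i-1])[:2]) for i in range(4)])
for w in(30,34): print(w,"valve tgt",M+f*(.031+.025+w/2000))
ce=cc[1]-cc[0];print("carton ang",np.degrees(np.arctan2(ce[1],ce[0])))
import cv2 as c
print(c.Rodrigues(sensors.observe()["ee_rot"])[0])
E
```

```text
P [ 0.5915 -0.1163  0.032 ] [390.9959 245.9481]
C [0.578  0.1219 0.06  ] [302.8075 322.6742]
B [ 0.5988 -0.3341  0.02  ] [454.3925 188.3588]
S [ 0.4071 -0.2634  0.014 ] [527.0611 249.9614]
F [0.4805 0.3882 0.07  ] [212.834  494.3209]
V [0.4119 0.251  0.06  ] [336.2114 444.4753]
cup [0.5974 0.3073 0.06  ] [196.7655 402.248 ]
dist 0.2385970995605156 carton edges [np.float64(0.06903080506085037), np.float64(0.07013183765894271), np.float64(0.07000606457325259), np.float64(0.06911309304826063)]
line ang 93.2426630043775 front [-0.9984 -0.0566] M [0.5848 0.0028]
valve edge34 -135.49280892791018 edge30 132.6558179057419 [np.float64(0.029251505473316064), np.float64(0.03427151588214034), np.float64(0.030438821692753328), np.float64(0.033493848248017356)]
30 valve tgt [ 0.5139 -0.0012]
34 valve tgt [ 0.5119 -0.0013]
carton ang -82.64153845881877
[[ 0.9641  0.2656 -0.0005]
 [ 0.2656 -0.9641  0.0013]
 [-0.0001 -0.0014 -1.    ]]
```

>>> arm_command(
  deltas=[0,0,0,0.433,0.269,-0.066,90,0,0,0,0.433,0.269,-0.066,90,0,0,0,0.433,0.269,-0.066,90,0,0,0,0.433,0.269,-0.066,90,0,0,0,0.433,0.269,-0.066,90,0,0,0,0.433,0.269,-0.066,90,0,0,0,0.433,0.269,-0.066,90,0,0,0,0.433,0.269,-0.066,90,0,0,0,0.433,0.269,-0.066,90,0,0,0,0.433,0.269,-0.066,90,0,0,0,0.433,0.269,-0.066,90,0,0,0,0.433,0.269,-0.066,90,0,0,0,0.433,0.269,-0.066,90,0,0,0,0.433,0.269,-0.066,90,0,0,0,0.433,0.269,-0.066,90],
)

```text
clock: 1.6
position: [0.5976, -0.3354, 0.1801]
ee_rot: [3.113, 0.417, -0.001]
force: [-0.2, -0.5, 0.2]
width: 0.978
gripper_force: 0.0
```

```bash
python3 - <<'E'
from h import *
from scipy.optimize import least_squares
a=np.array([290,365])*.7;b=np.array([373,386])*.7
print(least_squares(lambda x:np.r_[proj("top",x)[0]-a,proj("side",x)[0]-b],[.4,.16,.07]).x)
im=optics.get_image("top"); c=im[120:240,320:480]; cv2.imwrite("pics/m1.png",cv2.resize(c,(800,600),interpolation=cv2.INTER_CUBIC))
s=sensors.observe();print(s["position"],s["ee_rot"],s["joints"],s["force"])
E
```

```text
[0.42021781 0.16392881 0.07794944]
[ 0.59783056 -0.33509525  0.18015234] [ 3.11307682e+00  4.17091887e-01 -1.65676072e-04] [ 0.47538559  0.58754779 -0.06862223  1.48196067  0.04400599  1.07330059
 -0.90717855] [-0.55005069  0.37978405 -0.28944553]
```

View pics/m1.png

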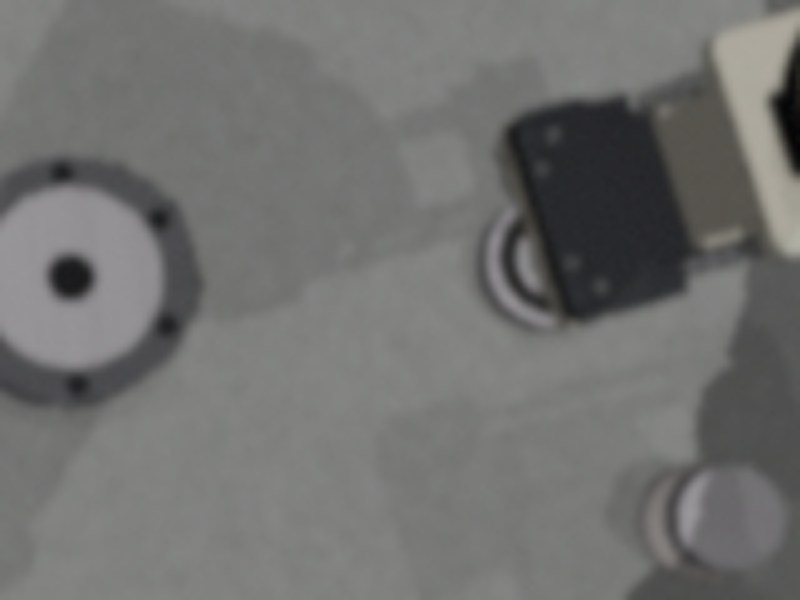

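The picture shows the gripper body over the big bearing, which is half hidden at (530,260) in the crop, so the arm is well placed. I'll descend and grip.

>>> arm_command(
  deltas=[0,0,0,0.001,0.001,-0.05,90,0,0,0,0.001,0.001,-0.1,90,0,0,0,0.001,0.001,-0.13,90,0,0,0,0.001,0.001,-0.145,90,0,0,0,0.001,0.001,-0.157,90,0,0,0,0.001,0.001,-0.157,90,0,0,0,0.001,0.001,-0.157,90,0,0,0,0.001,0.001,-0.157,55,0,0,0,0.001,0.001,-0.157,55,0,0,0,0.001,0.001,-0.157,55,0,0,0,0.001,0.001,-0.157,55,0,0,0,0.001,0.001,-0.157,55,0,0,0,0.001,0.001,-0.157,55,0,0,0,0.001,0.001,-0.157,55,0,0,0,0.001,0.001,-0.157,55],
  force=25,
)

```text
clock: 3.15
position: [0.6002, -0.3327, 0.0232]
ee_rot: [3.113, 0.421, 0.001]
force: [-0.8, 0.1, 5.0]
width: 0.661
gripper_force: 26.1
```

>>> arm_command(
  deltas=[0,0,0,0,0,0.03,55,0,0,0,0,0,0.07,55,0,0,0,0,0,0.08,55,0,0,0,-0.001,0.03,0.08,55,0,0,0,-0.002,0.07,0.08,55,0,0,0,-0.004,0.11,0.08,55,0,0,0,-0.005,0.15,0.08,55,0,0,0,-0.006,0.18,0.08,55,0,0,0,-0.007,0.2,0.08,55,0,0,0,-0.007,0.21,0.07,55,0,0,0,-0.007,0.217,0.06,55,0,0,0,-0.007,0.217,0.05,55,0,0,0,-0.007,0.217,0.04,55,0,0,0,-0.007,0.217,0.04,55,0,0,0,-0.007,0.217,0.04,55,0,0,0,-0.007,0.217,0.04,55],
)

```text
clock: 4.75
position: [0.5932, -0.1163, 0.063]
ee_rot: [3.113, 0.419, 0.001]
force: [-0.5, 0.5, -1.5]
width: 0.665
gripper_force: 26.1
```

```bash
python3 - <<'E'
from h import *
im=optics.get_image("side"); c=im[110:230,200:360]; cv2.imwrite("pics/m2.png",cv2.resize(c,(800,600),interpolation=cv2.INTER_CUBIC))
s=sensors.observe();print(s["position"],s["force"],s["width"],s["gripper_force"])
for z in(.032,.037,.057):
  print([((p-[200,110])*5).round() for p in proj("side",[[.5915,-.1163,z],[.5915,-.1163+.031,z],[.5915,-.1163-.031,z]])])
E
```

```text
[ 0.59328853 -0.11610762  0.06316045] [-0.33842447 -0.21426422 -1.94042432] 0.6657726028929906 26.060079457238317
[array([369., 311.]), array([331., 346.]), array([405., 277.])]
[array([369., 303.]), array([331., 338.]), array([405., 269.])]
[array([369., 271.]), array([330., 306.]), array([406., 238.])]
```

View pics/m2.png

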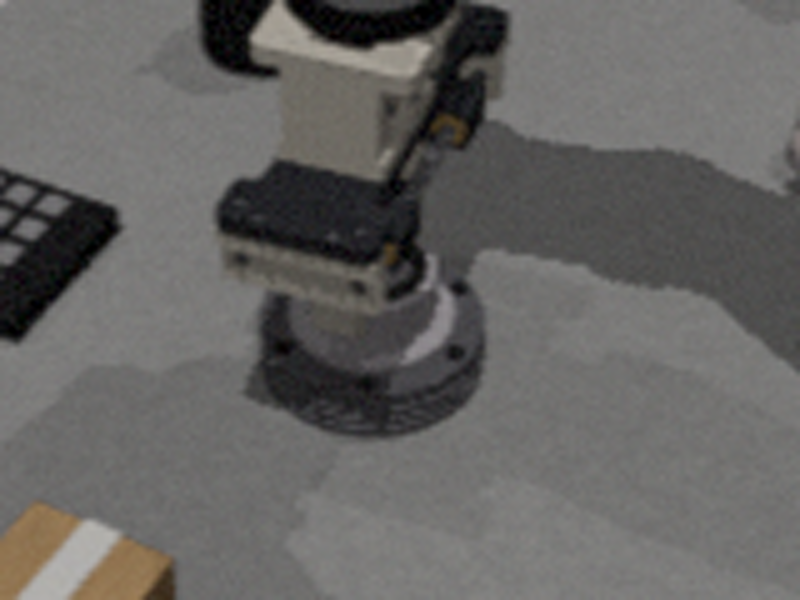

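The gripper is centred over the hub (about 370,330 in the crop), with the bearing hidden between the fingers. I'll set it down.

>>> arm_command(
  deltas=[0,0,0,0,0,-0.004,55,0,0,0,0,0,-0.007,55,0,0,0,0,0,-0.008,55,0,0,0,0,0,-0.008,55,0,0,0,0,0,-0.008,55,0,0,0,0,0,-0.008,72,0,0,0,0,0,-0.008,72,0,0,0,0,0,-0.008,72,0,0,0,0,0,-0.008,72,0,0,0,0,0,-0.008,72,0,0,0,0,0,0.005,74,0,0,0,0,0,0.03,74,0,0,0,0,0,0.07,74,0,0,0,0,0,0.1,74,0,0,0,0,0,0.1,74],
)

```text
clock: 6.3
position: [0.5958, -0.1159, 0.1684]
ee_rot: [3.111, 0.42, 0.013]
force: [1.0, -0.1, 0.3]
width: 0.806
gripper_force: 0.0
```

>>> arm_command(
  deltas=[0,0,0,-0.04,-0.03,0,74,0,0,0,-0.08,-0.06,0,74,0,0,0,-0.12,-0.09,0,74,0,0,0,-0.15,-0.12,-0.01,74,0,0,0,-0.175,-0.14,-0.03,74,0,0,0,-0.186,-0.147,-0.06,70,0,0,0,-0.186,-0.147,-0.08,65,0,0,0,-0.186,-0.147,-0.08,65,0,0,0,-0.186,-0.147,-0.08,65],
)

```text
clock: 7.2
position: [0.4073, -0.2624, 0.0832]
ee_rot: [-3.113, -0.421, 0.0]
force: [0.1, -0.9, 0.6]
width: 0.708
gripper_force: 0.0
```

```bash
python3 - <<'E'
from h import *
im=optics.get_image("top"); a=cv2.resize(im[146:206,304:364],(400,400),interpolation=cv2.INTER_CUBIC)
im=optics.get_image("side"); b=cv2.resize(im[140:200,245:305],(400,400),interpolation=cv2.INTER_CUBIC)
cv2.imwrite("pics/m3.png",np.hstack([a,b]))
s=sensors.observe();print(s["position"],s["ee_rot"],s["joints"])
s=400/60
print((proj("top",[.5915,-.1163,.052])[0]-[304,146]+.5)*s-.5,(proj("side",[.5915,-.1163,.052])[0]-[245,140]+.5)*s-.5)
E
```

```text
[ 0.4080458  -0.2625603   0.08386141] [3.11221160e+00 4.22009964e-01 2.39651993e-03] [ 0.50535082  0.42513076 -0.0565013   2.08279625  0.03922004  0.63286356
 -0.87896365]
[209.66047993 186.07145987] [194.64633377 175.10817403]
```

View pics/m3.png

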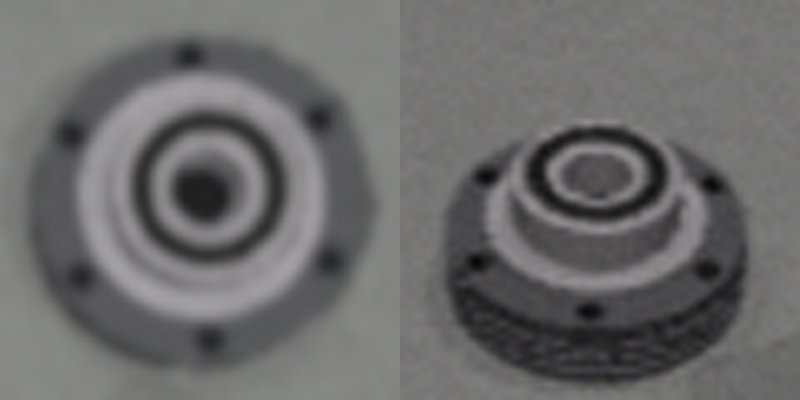

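The big bearing sits centred on the hub: its seal ring is at (209,187) against a predicted (210,186), and the side view agrees. Next the small bearing.

>>> arm_command(
  deltas=[0,0,0,0,0,-0.03,65,0,0,0,0,0,-0.045,65,0,0,0,0,0,-0.055,65,0,0,0,0,0,-0.062,65,0,0,0,0,0,-0.062,65,0,0,0,0,0,-0.062,65,0,0,0,0,0,-0.062,33,0,0,0,0,0,-0.062,33,0,0,0,0,0,-0.062,33,0,0,0,0,0,-0.062,33,0,0,0,0,0,-0.062,33,0,0,0,0,0,-0.062,33,0,0,0,0,0,-0.062,33,0,0,0,0,0,-0.062,33],
  force=15,
)

```text
clock: 8.7
position: [0.4071, -0.2627, 0.0209]
ee_rot: [3.113, 0.421, 0.0]
force: [-0.9, 0.1, 5.2]
width: 0.428
gripper_force: 15.0
```

>>> arm_command(
  deltas=[0,0,0,0,0,0.04,33,0,0,0,0,0,0.08,33,0,0,0,0.03,0.02,0.11,33,0,0,0,0.07,0.05,0.11,33,0,0,0,0.11,0.085,0.11,33,0,0,0,0.145,0.115,0.11,33,0,0,0,0.17,0.135,0.11,33,0,0,0,0.1845,0.147,0.105,33,0,0,0,0.1845,0.147,0.09,33,0,0,0,0.1845,0.147,0.075,33,0,0,0,0.1845,0.147,0.065,33,0,0,0,0.1845,0.147,0.06,33,0,0,0,0.1845,0.147,0.06,33,0,0,0,0.1845,0.147,0.06,33,0,0,0,0.1845,0.147,0.06,33],
)

```text
clock: 10.2
position: [0.5918, -0.1158, 0.0814]
ee_rot: [3.113, 0.42, 0.002]
force: [0.3, -0.2, -1.5]
width: 0.43
gripper_force: 15.0
```

>>> arm_command(
  deltas=[0,0,0,0,0,-0.004,33,0,0,0,0,0,-0.007,33,0,0,0,0,0,-0.008,33,0,0,0,0,0,-0.008,33,0,0,0,0,0,-0.008,33,0,0,0,0,0,-0.008,50,0,0,0,0,0,-0.008,50,0,0,0,0,0,-0.008,50,0,0,0,0,0,-0.008,50,0,0,0,0,0,-0.008,50,0,0,0,0,0,0.005,52,0,0,0,0,0,0.03,52,0,0,0,0,0,0.07,60,0,0,0,0,0,0.12,91,0,0,0,0,0,0.12,91,0,0,0,0,0,0.12,91],
)

```text
clock: 11.8
position: [0.5924, -0.1157, 0.2032]
ee_rot: [3.112, 0.42, 0.006]
force: [0.1, -0.5, -1.4]
width: 0.864
gripper_force: 0.0
```

>>> arm_command(
  deltas=[0,0,0.09,-0.01,0.04,0,91,0,0,0.18,-0.02,0.09,0,91,0,0,0.27,-0.03,0.14,0,91,0,0,0.36,-0.04,0.19,0,91,0,0,0.45,-0.05,0.24,0,91,0,0,0.54,-0.06,0.29,0,91,0,0,0.63,-0.075,0.34,0,91,0,0,0.72,-0.085,0.39,0,91,0,0,0.81,-0.1,0.44,0,91,0,0,0.865,-0.105,0.48,-0.02,91,0,0,0.865,-0.111,0.504,-0.04,91,0,0,0.865,-0.111,0.504,-0.07,91,0,0,0.865,-0.111,0.504,-0.08,91,0,0,0.865,-0.111,0.504,-0.08,91,0,0,0.865,-0.111,0.504,-0.08,91],
)

```text
clock: 13.3
position: [0.4812, 0.3876, 0.1213]
ee_rot: [2.159, 2.282, -0.0]
force: [-0.5, 0.6, 0.8]
width: 0.991
gripper_force: 0.0
```

```bash
python3 - <<'E'
from h import *
im=optics.get_image("top"); a=cv2.resize(im[146:206,304:364],(400,400),interpolation=cv2.INTER_CUBIC)
im=optics.get_image("side"); b=cv2.resize(im[140:200,245:305],(400,400),interpolation=cv2.INTER_CUBIC)
c=cv2.resize(im[220:420,40:307],(267,200))
cv2.imwrite("pics/m4.png",np.vstack([np.hstack([a,b]),np.hstack([c,np.zeros((200,533,3),np.uint8)])]))
s=sensors.observe();print(s["position"],s["ee_rot"],s["joints"])
s=400/60
print((proj("top",[.5915,-.1163,.066])[0]-[304,146]+.5)*s-.5,(proj("side",[.5915,-.1163,.066])[0]-[245,140]+.5)*s-.5)
E
```

```text
[0.4815108  0.38819038 0.1221828 ] [2.15889739 2.2815291  0.00308272] [-0.45483691  0.591947   -0.46093453  1.69827515  0.31700629  0.92401146
 -0.98521241]
[215.43180503 179.33382885] [194.9544634  144.90962184]
```

View pics/m4.png

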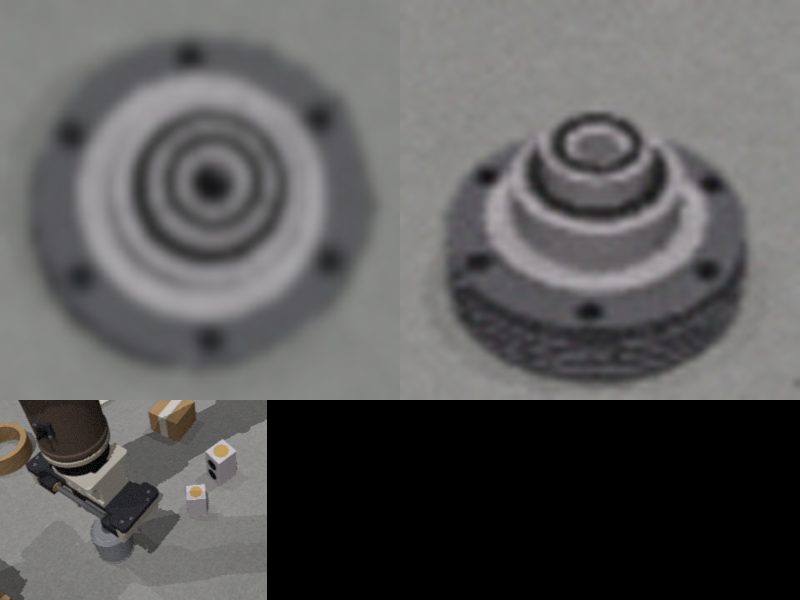

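The small bearing is centred too, at (214,181) against a predicted (215,179). The gripper is over the filter, so I'll descend and grip.

>>> arm_command(
  deltas=[0,0,0,0,0,-0.025,91,0,0,0,0,0,-0.05,91,0,0,0,0,0,-0.07,91,0,0,0,0,0,-0.081,91,0,0,0,0,0,-0.081,91,0,0,0,0,0,-0.081,91,0,0,0,0,0,-0.081,52,0,0,0,0,0,-0.081,52,0,0,0,0,0,-0.081,52,0,0,0,0,0,-0.081,52,0,0,0,0,0,-0.081,52,0,0,0,0,0,-0.081,52,0,0,0,0,0,-0.081,52,0,0,0,0,0,-0.081,52],
  force=30,
)

```text
clock: 14.8
position: [0.4806, 0.3885, 0.04]
ee_rot: [2.158, 2.283, 0.001]
force: [-0.5, -1.0, 5.8]
width: 0.673
gripper_force: 30.0
```

>>> arm_command(
  deltas=[0,0,0,0,0,0.04,52,0,0,0,0,0,0.08,52,0,0,0,0.005,-0.02,0.11,52,0,0,0,0.015,-0.06,0.11,52,0,0,0,0.025,-0.1,0.11,52,0,0,0,0.035,-0.14,0.11,52,0,0,0,0.045,-0.18,0.11,52,0,0,0,0.06,-0.22,0.11,52,0,0,0,0.07,-0.26,0.11,52,0,0,0,0.08,-0.3,0.11,52,0,0,0,0.09,-0.335,0.11,52,0,0,0,0.1,-0.365,0.11,52,0,0,0,0.104,-0.38,0.11,52,0,0,0,0.1043,-0.3852,0.11,52,0,0,0,0.1043,-0.3852,0.08,52,0,0,0,0.1043,-0.3852,0.05,52,0,0,0,0.1043,-0.3852,0.025,52,0,0,0,0.1043,-0.3852,0.01,52,0,0,0,0.1043,-0.3852,0.01,52,0,0,0,0.1043,-0.3852,0.01,52],
)

```text
clock: 16.8
position: [0.585, 0.0043, 0.0503]
ee_rot: [-2.156, -2.285, -0.001]
force: [0.3, 0.0, -3.5]
width: 0.668
gripper_force: 30.0
```

>>> arm_command(
  deltas=[0,0,0,0,0,-0.004,52,0,0,0,0,0,-0.007,52,0,0,0,0,0,-0.0095,52,0,0,0,0,0,-0.0095,52,0,0,0,0,0,-0.0095,52,0,0,0,0,0,-0.0095,85,0,0,0,0,0,-0.0095,85,0,0,0,0,0,-0.0095,85,0,0,0,0,0,-0.0095,85,0,0,0,0,0,-0.0095,85,0,0,0,0,0,-0.0095,85,0,0,0,0,0,0.02,85,0,0,0,0,0,0.06,85,0,0,0,0,0,0.1,85,0,0,0,0,0,0.13,85,0,0,0,0,0,0.13,85],
)

```text
clock: 18.4
position: [0.5872, 0.0038, 0.1844]
ee_rot: [2.154, 2.28, 0.009]
force: [0.7, -0.1, -0.1]
width: 0.923
gripper_force: 0.0
```

>>> arm_command(
  deltas=[0,0,-0.07,-0.02,0.03,0,70,0,0,-0.15,-0.045,0.065,0,60,0,0,-0.23,-0.07,0.1,0,55,0,0,-0.31,-0.095,0.135,0,55,0,0,-0.39,-0.12,0.17,0,55,0,0,-0.47,-0.14,0.205,0,55,0,0,-0.53,-0.16,0.23,-0.01,55,0,0,-0.551,-0.173,0.248,-0.03,55,0,0,-0.551,-0.173,0.248,-0.05,55,0,0,-0.551,-0.173,0.248,-0.06,55,0,0,-0.551,-0.173,0.248,-0.06,55,0,0,-0.551,-0.173,0.248,-0.06,55],
)

```text
clock: 19.6
position: [0.4122, 0.2507, 0.1199]
ee_rot: [2.917, 1.167, -0.0]
force: [0.4, 0.5, -0.0]
width: 0.598
gripper_force: 0.0
```

```bash
python3 - <<'E'
from h import *
im=optics.get_image("top"); a=cv2.resize(im[130:230,200:380],(720,400),interpolation=cv2.INTER_CUBIC)
im=optics.get_image("side"); b=cv2.resize(im[250:350,180:320],(280,200),interpolation=cv2.INTER_CUBIC)
cv2.imwrite("pics/m5.png",np.vstack([a,np.hstack([b,np.zeros((200,440,3),np.uint8)])]))
s=sensors.observe();print(s["position"],s["ee_rot"],s["joints"])
print((proj("top",[.5848,.0028,.07])[0]-[200,130]+.5)*4-.5)
E
```

```text
[0.41256041 0.25104873 0.12044694] [-2.91695554e+00 -1.16635473e+00 -1.84440388e-03] [-0.3781417   0.38989207 -0.35615108  2.03659229  0.19697004  0.74594108
 -1.66495876]
[320.56352376 185.904534  ]
```

View pics/m5.png

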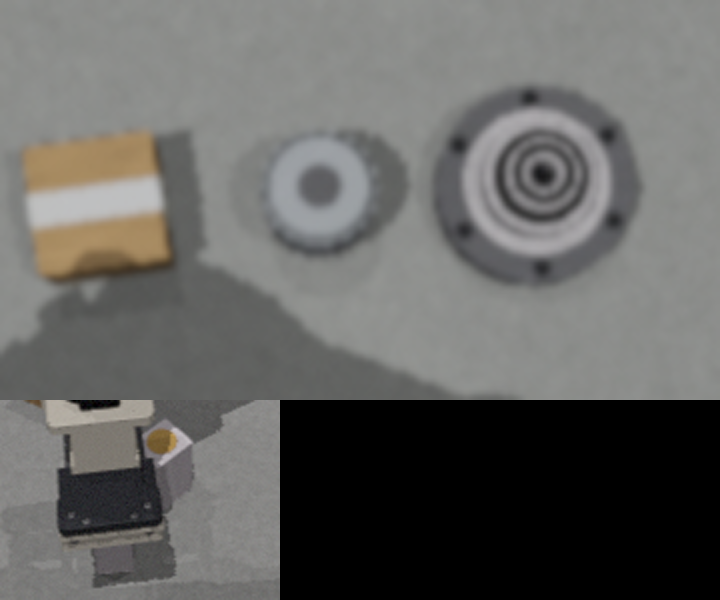

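The filter's port is at (320,185), exactly the predicted spot. The valve is under the gripper and the large valve stays clear. I'll descend.

>>> arm_command(
  deltas=[0,0,0,0,0,-0.025,55,0,0,0,0,0,-0.045,55,0,0,0,0,0,-0.06,55,0,0,0,0,0,-0.072,55,0,0,0,0,0,-0.072,55,0,0,0,0,0,-0.072,55,0,0,0,0,0,-0.072,22,0,0,0,0,0,-0.072,22,0,0,0,0,0,-0.072,22,0,0,0,0,0,-0.072,22,0,0,0,0,0,-0.072,22,0,0,0,0,0,-0.072,22,0,0,0,0,0,-0.072,22,0,0,0,0,0,-0.072,22],
  force=20,
)

```text
clock: 21.1
position: [0.4119, 0.2514, 0.0481]
ee_rot: [2.916, 1.168, 0.001]
force: [-1.0, -0.7, 5.4]
width: 0.329
gripper_force: 19.9
```

>>> arm_command(
  deltas=[0,0,0,0,0,0.04,22,0,0,0,0,0,0.08,22,0,0,0,0,0,0.11,22,0,0,-0.06,0.01,-0.03,0.12,22,0,0,-0.13,0.025,-0.065,0.12,22,0,0,-0.2,0.04,-0.1,0.12,22,0,0,-0.27,0.055,-0.14,0.12,22,0,0,-0.34,0.07,-0.175,0.12,22,0,0,-0.4,0.085,-0.21,0.12,22,0,0,-0.43,0.095,-0.235,0.12,22,0,0,-0.449,0.1,-0.247,0.12,22,0,0,-0.449,0.1,-0.252,0.1,22,0,0,-0.449,0.1,-0.252,0.07,22,0,0,-0.449,0.1,-0.252,0.04,22,0,0,-0.449,0.1,-0.252,0.02,22,0,0,-0.449,0.1,-0.252,0.01,22,0,0,-0.449,0.1,-0.252,0.01,22,0,0,-0.449,0.1,-0.252,0.01,22],
)

```text
clock: 22.9
position: [0.5121, -0.0003, 0.0583]
ee_rot: [-3.14, -0.09, -0.001]
force: [1.0, -0.2, -1.4]
width: 0.326
gripper_force: 19.9
```

>>> arm_command(
  deltas=[0,0,0,0,0,-0.004,22,0,0,0,0,0,-0.007,22,0,0,0,0,0,-0.0095,22,0,0,0,0,0,-0.0095,22,0,0,0,0,0,-0.0095,22,0,0,0,0,0,-0.0095,50,0,0,0,0,0,-0.0095,50,0,0,0,0,0,-0.0095,50,0,0,0,0,0,-0.0095,50,0,0,0,0,0,-0.0095,50,0,0,0,0,0,0.02,50,0,0,0,0,0,0.06,50,0,0,0,0,0,0.1,50,0,0,0,-0.04,0,0.13,50,0,0,0,-0.08,0.04,0.13,50,0,0,0,-0.1,0.09,0.13,50,0,0,0,-0.1,0.14,0.13,50,0,0,0,-0.1,0.19,0.13,50,0,0,0,-0.1,0.24,0.13,50,0,0,0,-0.1,0.24,0.13,50],
)

```text
clock: 24.9
position: [0.4108, 0.2457, 0.1883]
ee_rot: [-3.136, -0.1, -0.002]
force: [-0.5, 0.0, -0.0]
width: 0.541
gripper_force: 0.0
```

```bash
python3 - <<'E'
from h import *
im=optics.get_image("top"); a=cv2.resize(im[130:250,200:380],(720,480),interpolation=cv2.INTER_CUBIC)
im=optics.get_image("side"); b=cv2.resize(im,(160,120),interpolation=cv2.INTER_AREA)
cv2.imwrite("pics/m6.png",np.vstack([a,np.hstack([b,np.zeros((120,560,3),np.uint8)])]))
s=sensors.observe();print(s["position"],s["width"])
for P in([.5848,.0028,.07],[.5119,-.0013,.06]):print((proj("top",P)[0]-[200,130]+.5)*4-.5)
E
```

```text
[0.41122966 0.24107975 0.18762283] 0.5411653298324741
[320.56352376 185.904534  ]
[330.05429066 324.92786198]
```

View pics/m6.png

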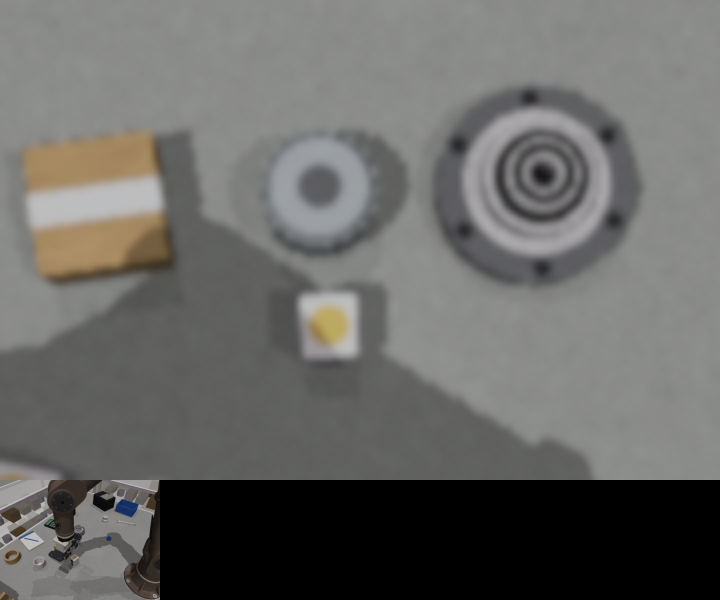

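The valve top is at (329,325) against a predicted (330,325), and the filter and the bearing stack are as planned. The robot is clear of everything, so I'm handing in.

```bash
python3 -c "
from h import *
print(arm.sign_off())"
```

```text
the job is handed in; nothing more can be done
None
```

The service kit is laid out as asked and handed in after about 25 s; the last pictures showed the bearing stack, filter and valve within about 1 mm of their planned spots, and no verdict came back at hand-in.

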